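# Trace a cooker lid's seal groove with a spring probe

## Robot

A 6-joint arm with a two-finger parallel gripper is mounted at the origin on the work surface. World frame = base frame: x ahead of the robot, y to its left, z up, the work surface at z = 0. Lengths are in m, angles in rad, forces in N, time in s.
With the tool pointing down it reaches from about 0.425 to 0.95 m from the base axis. Payload 3.5 kg.
Tool frame: the origin (TCP) lies on the centre line of the jaws, within the pads' length; the fingertips stand tip_extent ahead of it and the grasp point (between the pads) lies 2 mm behind it (tip_extent is the distance from the TCP to the fingertips, in m); z points along the fingers, y is the direction in which the jaws open and shut (so a half turn about z gives the same grasp; the last joint's range is limited). The gripper opens to 85 mm and grips with 20 to 120 N. Pads are 22 mm wide; open, the fingers measure 114 mm over their backs; the gripper's body (76 mm by 85 mm) begins 54 mm behind the grasp point. The pads swing forward as they close: fully open they stand 13 mm farther back than shut.
Start: joints at [-1.49, 0.286, 1.577, -0, 1.279, -0.15], TCP at [0.154, -0.657, 0.248] pointing down, gripper open.
Joint ranges: [-2.77, 2.77], [-0.9, 2.22], [0.21, 2.48], [-1.53, 4.67], [0.24, 2.81], [-2.84, 2.84]. Speed limits (rad/s): [2.79, 2.79, 3.14, 3.14, 3.14, 3.14].

## Interface

Orientations are given as a unit quaternion [x, y, z, w].
In Python, from plant import * gives the robot as it stands.
- The arm moves only by the shell command python3 -m crank 'ROWS' [FORCE]. ROWS is JSON, a list of rows, each a list of 7 numbers: the gripper's target within -1 to 1 (shut at 1, half-way at 0, fully open at -1), then the shift along the tool's x, y, z in cm, then the turn, a rotation vector about the tool's x, y, z in degrees. In form: [[fingers, tx, ty, tz, wx, wy, wz], ...]. A call has 1 to 5 rows; each row shifts and turns the commanded pose from where the row before left it, along the tool's axes as they then stand; what a row does not reach is not made up. A row lasts 1/10 s, in which the tool goes at most 50 mm and 8.59 degrees, less where a joint would pass 70% of its speed; a pose out of reach is approached as far as the arm can. A call is refused whole if a number of a shift passes 5 or a number of a turn 8.59, either way. A call with a gripper value outside its range is refused whole. The fingers move at their own pace and stop on an object; FORCE is the grip in N (left out, the last holds). Time passes only in rows, so rows that do not move let the fingers close. It gives the time, the measured TCP pose, the force and the opening at its end, in the units of the state.
- get_state(): the state, without advancing time (a new reading comes with each control period).
- read_camera(name): name is "side" or "top"; returns a dict with "color" (384x512x3 uint8, red, green, blue), "vfov" (degrees; the focal length in pixels is half the picture's height over the tangent of half this angle, whatever the lens; pixels are square), "cx", "cy" (the principal point, pixels), "cam_to_world" (4x4, takes a point from camera to world coordinates). Camera axes: x right, y up, looking along -z (the intrinsics and any distortion apply to the point x, -y, -z); pixel columns grow to the right and rows downward; lengths in m; the calibration is good to about 2 mm. A picture is of the moment at which its call begins. There is no depth.
- sign_off(): hands the job in, once; it reports no verdict.
Trained networks look in the newest picture that a camera, given by its name, has taken for a name from the list of things; names that differ only in an ending like _2 or _b are one class to them, and where a whole thing is asked for, a point or a joint stands for the part that bears it (a point fixed in the world has none). Each returns a list of dicts, best first, with "p" (0 to 1); they miss things now and then, are a little off and sometimes report something else, mostly with a low value. They report only what shows in the picture. A call takes as long as a camera call.
- trace(thing, camera): "pixels" (384x512 bool, what is visible of it) and "location" ([column, row] in pixels, amid what is visible of it).
- place_of(thing, camera): "location" ([column, row] in pixels: a listed point, or the origin of a listed thing).
The state is a dict: "time": time; "qpos": joint angles; "dq": joint speeds; "joint_efforts": joint torques, N m; "eef_pos": TCP position; "tcp_rot": TCP orientation; "contact_force": force on the tool from outside, world axes, zero at the start; "wrist_torque": the same for the moment, N m; "opening": opening from 0.0 (shut) to 1.0 (fully open).
Only numpy, scipy, OpenCV 4.12 (cv2) and the standard library are available. Lean on these libraries where they do the work, as an engineer would, in place of code of your own. Each camera call takes 0.05 s, during which the arm holds its last target.

## Task

Take the orange spring probe from its stand, set its tip in the lid's seal groove at the green mark and draw it slowly, about 3 cm per second, along the yellow stretch to the red mark, keeping the spring tip lightly pressed on the groove floor all the way. Then lift it out and lower it, tip down, into the empty cell with the blue floor, and let it stand there; do not drop it from a height and leave everything else as it is.

Things in the scene. Friction and masses are not known exactly. Their poses are not given: they have to be found in the camera images.
- probe_grip (a point): Centre of the spring probe's orange grip (16 mm diameter, 56 mm long). Probe: pen-like, 151 mm long, loose, 0.09 kg, upright in its stand at the start. This point is on its axis, 118 mm above the unpressed tip, 33 mm below the top; z axis from tip to cap. A 26 mm black collar lies 29 to 33 mm below this point, hanging on the stand's top plate; below it a 12 mm steel barrel.
- probe_tip (a point): The very end of the probe's ball tip (5 mm ball on a thin pin). It is 118 mm below probe_grip when not pressed, and less by the plunger's travel when pressed.
- plunger (a joint): Travel of the probe's spring tip into the barrel in m: 0 = fully out, 0.010 = fully pushed in. Pushing starts at about 1 N and takes about 3.5 N at the end of travel, where it becomes rigid; it springs out again by itself.
- stand: The probe's stand, fixed: steel foot 75 x 75 mm, two side walls, top plate 60 x 60 mm with its top 95 mm above the bench and an 18 mm hole in the middle, in which the probe hangs. Origin: centre of the underside on the bench, z up.
- lid: Round steel cooker lid, inner side up, fixed in a low jig: 210 mm diameter, face 36 mm above the bench (vent button in the middle 6 mm higher). Seal groove in the face 12 mm wide, 8 mm deep, radii 74 to 86 mm, floor at 28 mm. Origin: lid's axis at bench level, z up. Yellow floor, 120 degrees long: green mark at +60 degrees about z from the lid's x axis, through 0 to the red mark at -60.
- groove_green_end (a point): Point on the groove's centre line, on its floor, at the green mark: start of the yellow stretch (+60 degrees).
- groove_quarter (a point): Point on the groove's centre line, on its floor, a quarter of the way (+30 degrees).
- groove_middle (a point): Point on the groove's centre line, on its floor, half-way along the yellow stretch (0 degrees).
- groove_three_quarter (a point): Point on the groove's centre line, on its floor, three quarters of the way (-30 degrees).
- groove_red_end (a point): Point on the groove's centre line, on its floor, at the red mark: end of the yellow stretch (-60 degrees).
- cellbox: White open box, fixed, 160 x 56 x 72 mm (x, y, z), walls 4 mm, floor 4 mm, divided along its x into three cells of about 48 x 48 mm; two hold jars, one is empty with a blue disc on its floor. Origin: centre of the underside on the bench, z up.
- blue_pad: Blue disc, 42 mm in diameter and 2 mm thick, fixed on the floor in the middle of the empty cell (its underside, the origin, is 4 mm above the bench); x and y axes parallel to the cell's walls.
- jar_a: Small jar 34 mm in diameter, 50 mm high, black lid, standing in a cell; origin at the centre of its underside.
- jar_b: Small amber jar 34 mm in diameter, 50 mm high, grey lid, standing in a cell; origin at the centre of its underside.
- driver: Screwdriver lying on the bench beyond the lid; bystander.
- timer: Black round stopwatch, 58 mm in diameter, 17 mm high, lying beyond the lid; bystander.
- board: Small green circuit board 70 x 45 mm on the bench; bystander.
- pliers: Pliers with black handles on the bench; bystander.

How it is judged:
On the way, in this order (a step that is already met when the one before it is completed fails the run):
1. the probe's tip is pressed on the groove floor at the green mark (horizontal distance between probe_tip and groove_green_end below 0.01 m and z of probe_tip in the frame of lid below 0.033 m and value of joint plunger above 0.0008 m), for 0.1 s.
2. the probe's tip is pressed on the groove floor a quarter of the way along (horizontal distance between probe_tip and groove_quarter below 0.009 m and z of probe_tip in the frame of lid below 0.033 m and value of joint plunger above 0.0008 m), for 0.1 s.
3. the probe's tip is pressed on the groove floor half-way along (horizontal distance between probe_tip and groove_middle below 0.009 m and z of probe_tip in the frame of lid below 0.033 m and value of joint plunger above 0.0008 m), for 0.1 s.
4. the probe's tip is pressed on the groove floor three quarters of the way along (horizontal distance between probe_tip and groove_three_quarter below 0.009 m and z of probe_tip in the frame of lid below 0.033 m and value of joint plunger above 0.0008 m), for 0.1 s.
5. the probe's tip is pressed on the groove floor at the red mark (horizontal distance between probe_tip and groove_red_end below 0.01 m and z of probe_tip in the frame of lid below 0.033 m and value of joint plunger above 0.0008 m), for 0.1 s.
At the end, for the whole second after the job is handed in: The probe has been drawn along the groove from green to red and stands, released and at rest, in the cell with the blue disc: tip inside that cell (within 26 mm of its middle along each wall direction) and no more than 20 mm above its floor, probe leaning less than 0.8 rad (45 degrees) (x of probe_tip in the frame of blue_pad between -0.026 and 0.026 m and y of probe_tip in the frame of blue_pad between -0.026 and 0.026 m and z of probe_tip in the frame of blue_pad between -0.003 and 0.02 m and angle between probe_grip's own z axis and vertical below 0.8 rad and linear speed of probe below 0.02 m/s); the robot touches nothing.
It fails at once if between the marks the tip, while low over the lid, is not pressed on the groove floor (spring under 0.4 mm or tip under 3 mm deep) (x of probe_tip in the frame of lid above 0.056 m and horizontal distance between probe_tip and lid below 0.105 m and z of probe_tip in the frame of lid below 0.046 m and not (value of joint plunger above 0.0004 m and z of probe_tip in the frame of lid below 0.033 m)).
It fails at once if the probe moves faster than 0.10 m/s in the groove between the marks (x of probe_tip in the frame of lid above 0.056 m and horizontal distance between probe_tip and lid below 0.105 m and z of probe_tip in the frame of lid below 0.033 m and linear speed of probe above 0.1 m/s).
It fails at once if the probe presses on the lid with more than 25 N (contact force between probe and lid above 25 N).
It fails at once if the probe is dropped from more than about 4 cm (falls faster than 0.9 m/s) (contact force between probe and the fingers below 0.05 N and linear speed of probe above 0.9 m/s).
It fails at once if a jar or another loose bystander is moved more than 25 mm (distance of any of jar_a, jar_b, driver, timer, board, pliers from where it was at the start of the episode above 0.025 m).
It also fails if it takes over 64 s, if anything falls off the work surface, if the arm or the gripper's body presses on something with over 40 N, if the wrist force passes 120 N, or if a joint passes its speed limit or range.

## Working session

There is one attempt and no reset: what is moved stays moved. The work goes in short steps, Python scripts to look and compute and a shell command to move; the robot and the scene stay as the last step left them, time stands still between calls to the robot, and variables do not carry over. Pictures are saved under pics/ and viewed, and the job is handed in when it is done.

```bash
ls; mkdir -p pics; python3 - <<'E'
from plant import *
import cv2, numpy as np
s=get_state(); print({k:np.round(v,4).tolist() for k,v in s.items()})
for n in ("side","top"):
    c=read_camera(n); cv2.imwrite(f"pics/{n}0.png",c["color"][:,:,::-1])
    print(n,{k:(np.round(v,4).tolist()) for k,v in c.items() if k!="color"})
    for t in ["probe_grip","probe_tip","stand","lid","groove_green_end","groove_quarter","groove_middle","groove_three_quarter","groove_red_end","cellbox","blue_pad","jar_a","jar_b"]:
        r=place_of(t,n); print(t,[(np.round(q["location"],1).tolist(),round(float(q["p"]),2)) for q in r[:3]])
E
```

```text
pics
{'time': 0.0, 'qpos': [-1.49, 0.2872, 1.5782, -0.0, 1.2786, -0.15], 'dq': [-0.0018, -0.0002, 0.0007, 0.0012, 0.0001, 0.001], 'joint_efforts': [-0.0003, -40.5983, -29.2626, -0.0002, 0.0059, -0.0], 'eef_pos': [0.1544, -0.6565, 0.2469], 'tcp_rot': [0.9934, 0.1151, 0.0, -0.0012], 'contact_force': [0.6767, 0.3705, 0.1073], 'wrist_torque': [-0.0285, 0.036, 0.0401], 'opening': 0.9991}
side {'vfov': 55.2084, 'cx': 256.3202, 'cy': 188.9891, 'cam_to_world': [[-0.98, 0.145, -0.1366, 0.4718], [-0.1992, -0.7103, 0.6752, 0.6089], [0.0009, 0.6888, 0.7249, 0.7653], [0.0, 0.0, 0.0, 1.0]]}
probe_grip [([273.0, 306.8], 0.64)]
probe_tip []
stand [([270.8, 334.7], 0.77)]
lid [([278.2, 207.8], 0.72)]
groove_green_end [([300.3, 221.8], 0.91)]
groove_quarter [([286.1, 224.3], 0.68), ([192.6, 238.3], 0.56)]
groove_middle [([265.4, 226.0], 0.93)]
groove_three_quarter [([255.7, 214.8], 0.98)]
groove_red_end [([250.1, 203.0], 0.88)]
cellbox [([308.3, 147.9], 0.67)]
blue_pad [([306.8, 146.3], 0.68)]
jar_a [([309.4, 147.4], 0.54)]
jar_b [([309.4, 147.4], 0.54)]
top {'vfov': 55.1336, 'cx': 257.9553, 'cy': 193.9235, 'cam_to_world': [[0.0202, 0.9807, -0.1945, 0.4114], [-0.9992, 0.013, -0.0385, -0.036], [-0.0352, 0.1952, 0.9801, 0.9731], [0.0, 0.0, 0.0, 1.0]]}
probe_grip [([126.5, 225.5], 0.46)]
probe_tip []
stand [([145.1, 228.0], 0.75), ([135.5, 160.8], 0.2)]
lid [([274.7, 215.3], 0.87)]
groove_green_end [([251.0, 236.8], 0.74), ([143.6, 229.6], 0.53)]
groove_quarter [([243.5, 224.5], 0.88)]
groove_middle [([244.3, 210.3], 0.81), ([343.2, 146.7], 0.7), ([275.1, 216.3], 0.21)]
groove_three_quarter [([252.8, 191.3], 0.74)]
groove_red_end [([261.8, 184.8], 0.62), ([273.9, 215.1], 0.31)]
cellbox [([376.2, 239.2], 0.63), ([128.1, 224.4], 0.16)]
blue_pad [([374.3, 260.3], 0.68), ([254.3, 239.1], 0.59)]
jar_a [([374.4, 239.6], 0.75), ([375.1, 215.6], 0.7)]
jar_b [([374.4, 239.6], 0.75), ([375.1, 215.6], 0.7)]
```

View pics/side0.png

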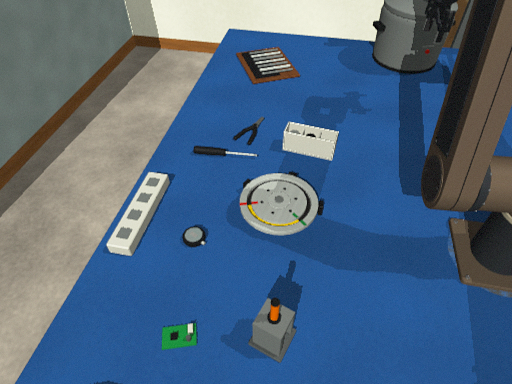

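View pics/top0.png

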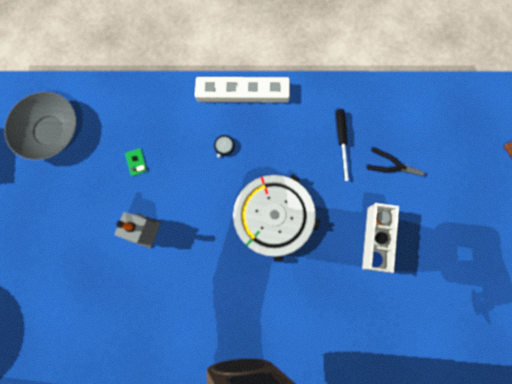

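```bash
cat > h.py <<'E'
from plant import *
import cv2, numpy as np
def ray(c,px):
    f=c["color"].shape[0]/2/np.tan(np.radians(c["vfov"])/2)
    d=np.array([(px[0]-c["cx"])/f,-(px[1]-c["cy"])/f,-1.0]); T=np.array(c["cam_to_world"])
    return T[:3,3],T[:3,:3]@d
def atz(c,px,z):
    o,d=ray(c,px); return o+d*(z-o[2])/d[2]
def proj(c,P):
    f=c["color"].shape[0]/2/np.tan(np.radians(c["vfov"])/2); T=np.array(c["cam_to_world"])
    q=(np.atleast_2d(P)-T[:3,3])@T[:3,:3]
    return np.c_[c["cx"]+f*q[:,0]/-q[:,2], c["cy"]+f*q[:,1]/q[:,2]]
def tri(cs,pxs):
    A=0;b=0
    for c,p in zip(cs,pxs):
        o,d=ray(c,p);d=d/np.linalg.norm(d);M=np.eye(3)-np.outer(d,d);A=A+M;b=b+M@o
    return np.linalg.solve(A,b)
E
python3 - <<'E'
from h import *
S=read_camera("side");T=read_camera("top")
z={"probe_grip":.128+.0,"stand":0,"lid":0,"groove_green_end":.028,"groove_quarter":.028,"groove_middle":.028,"groove_three_quarter":.028,"groove_red_end":.028,"cellbox":0,"blue_pad":.004,"jar_a":.004}
for t,zz in z.items():
    a=place_of(t,"side");b=place_of(t,"top")
    print(t,[(n,np.round(atz(c,q["location"],zz)[:2],4).tolist(),round(q["p"],2)) for n,c,r in(("s",S,a),("t",T,b)) for q in r[:2]], np.round(tri([S,T],[a[0]["location"],b[0]["location"]]),4) if a and b else "")
for n in("side","top"):
    for t in("probe_grip","stand","lid","cellbox","blue_pad","jar_a"):
        for r in trace(t,n)[:2]: print(n,t,np.round(r["location"],1),round(r["p"],2),r["pixels"].sum())
def crop(c,x0,y0,w,h,k,name):
    cv2.imwrite(name,cv2.resize(c["color"][y0:y0+h,x0:x0+w,::-1],None,fx=k,fy=k,interpolation=cv2.INTER_CUBIC))
crop(S,230,160,110,90,7,"pics/s1.png");crop(T,225,165,100,100,6,"pics/t1.png")
crop(S,240,280,70,85,7,"pics/s2.png");crop(T,105,195,70,70,8,"pics/t2.png")
crop(S,270,110,80,60,8,"pics/s3.png");crop(T,350,190,60,90,6,"pics/t3.png")
E
cd pics; python3 -c "
import cv2,numpy as np
def st(names,o):
    L=[cv2.imread(n) for n in names]; h=max(i.shape[0] for i in L)
    r=np.hstack([cv2.copyMakeBorder(i,0,h-i.shape[0],0,0,0) for i in L]); k=min(800/r.shape[1],600/r.shape[0]);cv2.imwrite(o,cv2.resize(r,None,fx=k,fy=k,interpolation=cv2.INTER_AREA))
st(['s2.png','t2.png'],'b.png');st(['s3.png','t3.png'],'c.png')"
```

```text
probe_grip [('s', [0.4996, 0.3022], 0.55), ('s', [0.4769, 0.082], 0.43), ('t', [0.5077, 0.3053], 0.5)] [0.5033 0.3038 0.1322]
stand [('s', [0.4996, 0.2986], 0.94), ('t', [0.497, 0.3051], 0.57)] [0.4978 0.3021 0.0083]
lid [('s', [0.5468, -0.037], 0.77), ('t', [0.5444, -0.0431], 0.77)] [ 0.5465 -0.0432 -0.0076]
groove_green_end [('s', [0.4846, 0.0044], 0.68), ('t', [0.4906, 0.0132], 0.71), ('t', [0.5031, 0.0346], 0.71)] [0.4871 0.0128 0.0387]
groove_quarter [('s', [0.5181, 0.0301], 0.72), ('t', [0.5087, 0.0382], 0.74), ('t', [0.6234, -0.009], 0.21)] [0.5127 0.0373 0.0364]
groove_middle [('s', [0.5575, 0.046], 0.69), ('s', [0.5102, 0.2549], 0.65), ('t', [0.5656, 0.039], 0.8)] [0.5626 0.0397 0.0208]
groove_three_quarter [('s', [0.5977, 0.0214], 0.61), ('s', [0.5534, 0.0419], 0.5), ('t', [0.5929, 0.0232], 0.88), ('t', [0.5115, 0.0403], 0.31)] [0.595  0.0231 0.0296]
groove_red_end [('s', [0.6159, -0.0175], 0.9), ('s', [0.5967, 0.0137], 0.33), ('t', [0.6189, -0.0149], 0.92)] [ 0.6167 -0.0149  0.0314]
cellbox [('s', [0.4847, -0.3108], 0.75), ('s', [0.5118, 0.2436], 0.22), ('t', [0.4971, -0.3013], 0.72), ('t', [0.5024, 0.3036], 0.63)] [ 0.4902 -0.2974  0.0121]
blue_pad [('t', [0.4315, -0.2994], 0.5)] 
jar_a [('s', [0.4943, -0.3156], 0.43), ('t', [0.5422, -0.3093], 0.49), ('t', [0.4875, -0.306], 0.46)] [ 0.5165 -0.3006  0.0223]
side probe_grip [282.1 204.7] 0.73 4038
side probe_grip [271.7 311.6] 0.71 293
side stand [271.9 330. ] 0.6 1664
side lid [277.7 205.5] 0.92 3913
side cellbox [211.5 150.2] 0.65 338
top probe_grip [126.3 222.7] 0.59 169
top probe_grip [377.  258.9] 0.24 137
top stand [143.3 229.6] 0.9 928
top lid [274.6 215.7] 0.65 5414
top cellbox [378.9 243.5] 0.64 1503
top blue_pad [377.6 259.5] 0.58 141
top jar_a [379.5 215.9] 0.69 155
top jar_a [378.8 238.3] 0.57 171
```

View pics/t1.png

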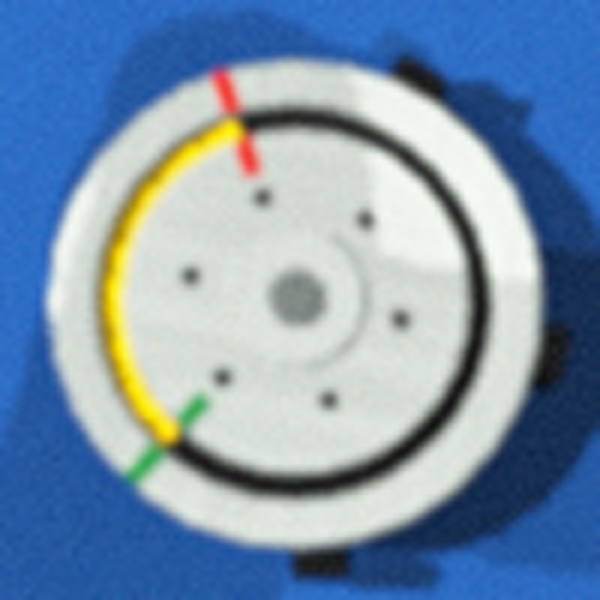

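View pics/s1.png

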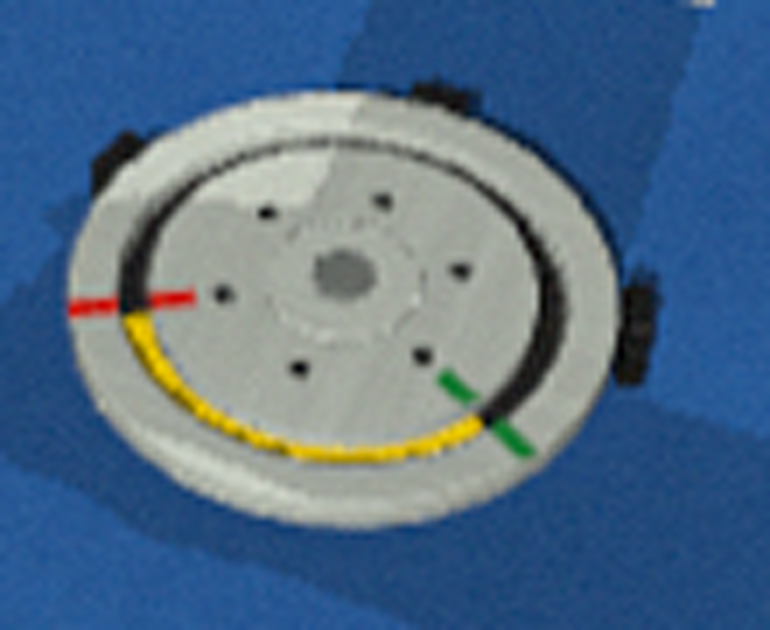

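View pics/b.png

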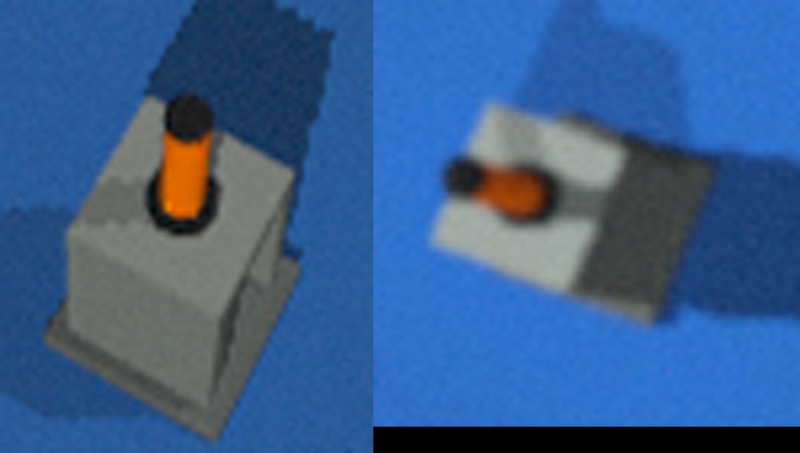

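View pics/c.png

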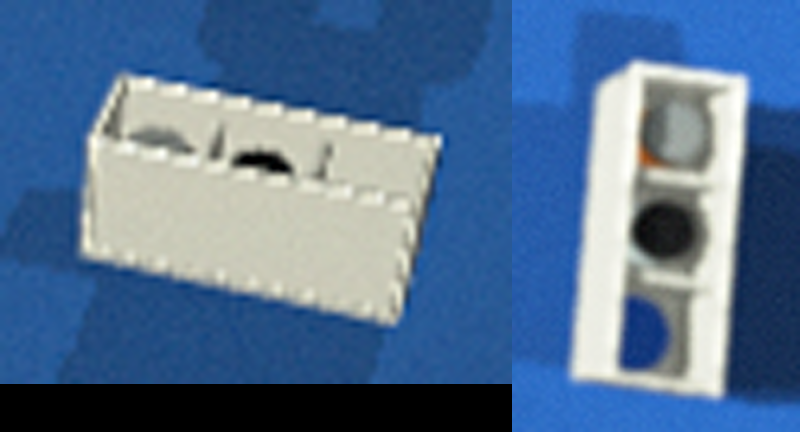

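```bash
python3 - <<'E'
from h import *
import plant
print([k for k in dir(plant) if not k.startswith('_')])
try: print("tip_extent",plant.tip_extent)
except Exception as e: print(e)
S=read_camera("side");T=read_camera("top")
from scipy.optimize import least_squares
for n,c,box in(("side",S,(230,160,340,250)),("top",T,(225,165,325,265))):
    im=c["color"].astype(int); x0,y0,x1,y1=box
    R,G,B=im[...,0],im[...,1],im[...,2]
    m=np.zeros(R.shape,bool); m[y0:y1,x0:x1]=True
    def pts(mask): v,u=np.nonzero(mask&m); return np.c_[u,v]
    red=pts((R>150)&(G<90)&(B<90)); gr=pts((G>R+40)&(G>B+25)); ye=pts((R>150)&(G>120)&(B<90))
    print(n,len(red),red.mean(0),len(gr),gr.mean(0),len(ye))
    # metallic face: low saturation
    sat=im.max(2)-im.min(2)
    face=((sat<40)&(im.max(2)>110)&m).astype(np.uint8)
    cn=max(cv2.findContours(face,cv2.RETR_EXTERNAL,cv2.CHAIN_APPROX_NONE)[0],key=len)
    hull=cv2.convexHull(cn)[:,0].astype(float)
    W=np.array([atz(c,p,.036)[:2] for p in hull])
    f=least_squares(lambda q:np.hypot(W[:,0]-q[0],W[:,1]-q[1])-q[2],[.54,-.04,.1],loss="soft_l1",f_scale=.001).x
    print(" rim fit",f.round(4))
    cen=f[:2]
    for nm,p in(("red",red),("green",gr)):
        w=np.array([atz(c,q,.036)[:2] for q in p]); d=w-cen; r=np.hypot(*d.T)
        a=np.degrees(np.arctan2(d[:,1],d[:,0])); print(" ",nm,"ang",np.mean(a).round(2),"r",r.min().round(4),r.max().round(4))
    w=np.array([atz(c,q,.028)[:2] for q in ye]); 
    fy=least_squares(lambda q:np.hypot(w[:,0]-q[0],w[:,1]-q[1])-.08,[.54,-.04],loss="soft_l1",f_scale=.002).x
    print(" yellow circle centre (R=.08)",fy.round(4))
    # vent button
    bt=pts((sat<25)&(im.max(2)<160)&(im.max(2)>90)); q=np.array([proj(c,[*cen,.042])[0]])
    bt=bt[np.hypot(*(bt-q).T)<7]; print(" vent",len(bt),atz(c,bt.mean(0),.042)[:2].round(4))
E
```

```text
['Unreachable', 'get_state', 'place_of', 'read_camera', 'sign_off', 'tip_extent', 'trace']
tip_extent 0.017
side 24 [247.625      202.95833333] 33 [299.21212121 219.09090909] 119
 rim fit [ 0.5424 -0.037   0.1074]
  red ang 14.87 r 0.057 0.1022
  green ang 141.8 r 0.0533 0.0992
 yellow circle centre (R=.08) [ 0.5428 -0.0459]
 vent 69 [ 0.5429 -0.0409]
top 12 [263.66666667 184.25      ] 38 [252.36842105 237.89473684] 198
 rim fit [ 0.5445 -0.0419  0.1053]
  red ang 19.8 r 0.0623 0.102
  green ang 138.18 r 0.0578 0.1043
 yellow circle centre (R=.08) [ 0.5456 -0.0402]
 vent 54 [ 0.5436 -0.0424]
```

```bash
python3 - <<'E'
from h import *
S=read_camera("side");T=read_camera("top")
cen=np.array([.5437,-.0417])
for n,c in(("side",S),("top",T)):
    im=c["color"].astype(int);R,G,B=im[...,0],im[...,1],im[...,2]
    m=np.zeros(R.shape,bool); m[160:265,225:340]=1
    for nm,k in(("red",(R>150)&(G<90)&(B<90)),("green",(G>R+40)&(G>B+25))):
        v,u=np.nonzero(k&m); d=np.array([atz(c,q,.036)[:2] for q in zip(u,v)])-cen
        print(n,nm,np.degrees(np.arctan2(d[:,1],d[:,0])).mean().round(2))
    o=(R>150)&(G<140)&(G>50)&(B<60)
    if n=="side": o[:280]=0
    else: o[:195]=0;o[265:]=0;o[:,180:]=0
    v,u=np.nonzero(o); print(n,len(u),u.mean(),v.mean(),u.min(),u.max(),v.min(),v.max())
    for P in ([.5,.303],[.503,.304],[.503,.302]): print(P,proj(c,[[*P,.099],[*P,.128],[*P,.161]]).round(1).tolist())
    for P in ([.434,-.302],): print(proj(c,[[*P,.006]]).round(1))
E
```

```text
side red 18.47
side green 139.58
side 102 274.12745098039215 312.7156862745098 270 278 306 320
[0.5, 0.303] [[273.6, 314.8], [274.2, 307.8], [274.9, 299.4]]
[0.503, 0.304] [[272.0, 315.0], [272.5, 308.0], [273.1, 299.6]]
[0.503, 0.302] [[272.2, 314.0], [272.7, 307.0], [273.3, 298.5]]
[[325.3 151.5]]
top red 19.51
top green 138.15
top 16 126.0 227.1875 123 129 226 228
[0.5, 0.303] [[131.0, 226.8], [126.4, 225.5], [120.7, 223.8]]
[0.503, 0.304] [[130.7, 225.6], [126.1, 224.2], [120.4, 222.5]]
[0.503, 0.302] [[131.5, 225.6], [126.9, 224.2], [121.3, 222.5]]
[[375.2 260.3]]
```

```bash
python3 -m crank '[[-1,0,0,-5,0,0,6.6],[-1,0,0,-5,0,0,6.6],[-1,3.5,-3,0,0,0,0],[-1,3.5,-3,0,0,0,0],[-1,3.5,-3,0,0,0,0]]' 60 && python3 -m crank '[[-1,3.5,-3,0,0,0,0],[-1,3.5,-3,0,0,0,0],[-1,3.5,-3,0,0,0,0],[-1,3.5,-3,0,0,0,0],[-1,3.5,-3,0,0,0,0]]'
```

```text
time: 3.9
eef_pos: [0.2601, -0.5662, 0.3491]
tcp_rot: [1.0, -0.0, 0.0, 0.001]
contact_force: [1.5, -0.4, 1.0]
opening: 0.995
time: 4.4
eef_pos: [0.4355, -0.4155, 0.3486]
tcp_rot: [1.0, 0.0, 0.0, 0.0]
contact_force: [-0.2, -0.8, 0.5]
opening: 0.997
```

```bash
python3 -m crank '[[-1,1.3,-4.8,0,0,0,0],[-1,1.3,-4.8,0,0,0,0],[-1,1.3,-4.8,0,0,0,0],[-1,1.3,-4.8,0,0,0,0],[-1,1.2,-4.8,0,0,0,0]]' && python3 -m crank '[[-1,0,-4.8,0,0,0,0],[-1,0,-4.8,0,0,0,0],[-1,0,-4.8,0,0,0,0],[-1,0,-4.8,0,0,0,0],[-1,0,-4.8,0,0,0,0]]' && python3 -m crank '[[-1,0,-4.8,0,0,0,0],[-1,0,-4.8,0,0,0,0],[-1,0,-4.8,2,0,0,0],[-1,0,-4.8,4,0,0,0],[-1,0,-4.5,4,0,0,0]]'; python3 -m crank '[[-1,0,0,0,0,0,0]]'
```

```text
time: 4.9
eef_pos: [0.4984, -0.1749, 0.3486]
tcp_rot: [1.0, 0.0, 0.0, 0.0]
contact_force: [0.9, -0.1, -0.9]
opening: 0.999
time: 5.4
eef_pos: [0.4977, 0.065, 0.3487]
tcp_rot: [1.0, 0.0, 0.001, 0.0]
contact_force: [1.1, -0.2, -0.5]
opening: 0.999
time: 5.9
eef_pos: [0.4982, 0.2832, 0.2642]
tcp_rot: [1.0, 0.001, 0.002, -0.001]
contact_force: [1.2, -0.4, -1.1]
opening: 1.0
time: 6.0
eef_pos: [0.4946, 0.2836, 0.2575]
tcp_rot: [1.0, 0.003, -0.005, 0.001]
contact_force: [0.6, 0.1, 0.1]
opening: 1.007
```

```bash
python3 -m crank '[[-1,0.4,-2.2,3,0,0,0],[-1,0,0,0,0,0,0],[-1,0,0,0,0,0,0]]'; python3 - <<'E'
from h import *
for n in("side","top"):
    c=read_camera(n); e=get_state()["eef_pos"]
    p=proj(c,[e])[0]; print(n,p.round(1),e)
    x,y=int(p[0])-50,max(0,int(p[1])-30); x=max(x,0)
    cv2.imwrite(f"pics/{n}4.png",cv2.resize(c["color"][y:y+100,x:x+100,::-1],None,fx=4,fy=4,interpolation=cv2.INTER_CUBIC))
a,b=cv2.imread("pics/side4.png"),cv2.imread("pics/top4.png")
h=min(a.shape[0],b.shape[0]); cv2.imwrite("pics/d.png",np.hstack([a[:h],b[:h]]))
E
```

```text
time: 6.3
eef_pos: [0.5021, 0.3024, 0.2342]
tcp_rot: [1.0, 0.0, -0.0, 0.0]
contact_force: [-0.6, 0.5, 0.3]
opening: 1.003
side [275.  277.1] [0.50269695 0.30233789 0.23533439]
top [106.5 218.2] [0.50298899 0.30231444 0.23593797]
```

View pics/d.png

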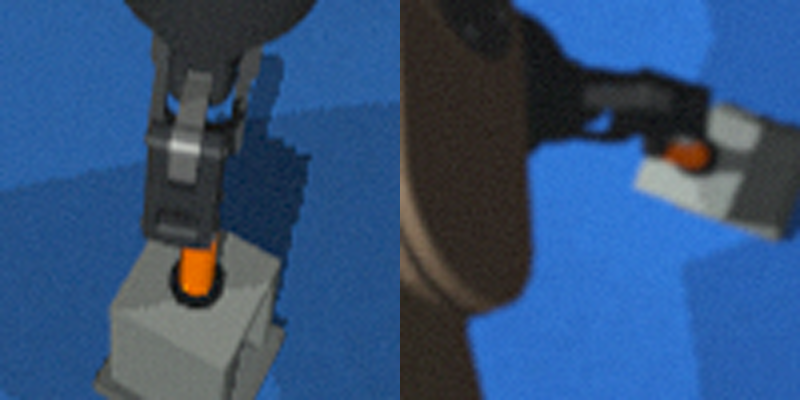

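```bash
python3 - <<'E'
from h import *
import pickle
C={n:read_camera(n) for n in("side","top")}; pickle.dump(C,open("cal.pkl","wb"))
s=get_state();print(s["eef_pos"],s["tcp_rot"],s["dq"].round(3) if hasattr(s["dq"],"round") else s["dq"])
c=C["side"]
for x in(.495,.499,.503): print(proj(c,[[x,.302,.115],[x,.35,.225]]).round(1).tolist())
# orange col in side now
im=c["color"].astype(int);R,G,B=im[...,0],im[...,1],im[...,2]
o=(R>150)&(G<150)&(G>50)&(B<80);o[:270]=0
v,u=np.nonzero(o);print([(r,u[v==r].mean().round(2)) for r in range(v.min(),v.max()+1)])
d=(im.max(2)<90);d[:,:245]=0;d[:,300:]=0
for r in range(285,307,4): 
    w=np.nonzero(d[r])[0];print(r,w.min() if len(w) else None,w.max() if len(w) else None)
E
```

```text
[0.50297757 0.30235079 0.2359885 ] [ 9.99998637e-01 -3.61599668e-04  1.54469874e-03 -4.57598331e-04] [ 0.001  0.003  0.005  0.002 -0.004  0.002]
[[276.7, 311.0], [274.6, 308.2]]
[[274.6, 310.6], [272.1, 307.7]]
[[272.4, 310.2], [269.5, 307.2]]
[(306, np.float64(278.0)), (307, np.float64(277.5)), (308, np.float64(275.33)), (309, np.float64(274.5)), (310, np.float64(274.5)), (311, np.float64(274.5)), (312, np.float64(274.0)), (313, np.float64(273.5)), (314, np.float64(273.5)), (315, np.float64(273.5)), (316, np.float64(273.5)), (317, np.float64(273.5)), (318, np.float64(273.5)), (319, np.float64(273.5)), (320, np.float64(274.0))]
285 261 298
289 261 299
293 261 299
297 260 299
301 260 299
305 260 297
```

```bash
python3 -m crank '[[-1,-0.3,-0.3,2,0,0,0],[-1,0,0,2,0,0,0],[-1,0,0,2.5,0,0,0],[-1,0,0,2.5,0,0,0],[-1,0,0,2,0,0,0]]'; python3 -m crank '[[-1,0,0,0,0,0,0],[-1,0,0,0,0,0,0]]'
```

```text
time: 7.0
eef_pos: [0.4994, 0.3054, 0.1238]
tcp_rot: [1.0, -0.0, 0.0, -0.0]
contact_force: [0.2, -0.0, 0.3]
opening: 0.999
time: 7.2
eef_pos: [0.4997, 0.3057, 0.125]
tcp_rot: [1.0, -0.0, 0.001, -0.0]
contact_force: [0.2, 0.8, 0.5]
opening: 0.998
```

```bash
python3 -m crank '[[1,0,0,0,0,0,0],[1,0,0,0,0,0,0],[1,0,0,0,0,0,0],[1,0,0,0,0,0,0],[1,0,0,0,0,0,0]]' 60;python3 -m crank '[[1,0,0,0,0,0,0],[1,0,0,0,0,0,0],[1,0,0,0,0,0,0]]'
```

```text
time: 7.7
eef_pos: [0.4992, 0.306, 0.1244]
tcp_rot: [1.0, 0.0, 0.0, 0.0]
contact_force: [0.0, 0.5, 0.7]
opening: 0.168
time: 8.0
eef_pos: [0.4993, 0.306, 0.1244]
tcp_rot: [1.0, 0.0, 0.0, -0.0]
contact_force: [-0.2, -1.4, 3.8]
opening: 0.17
```

```bash
python3 -m crank '[[1,0,0,-1,0,0,0],[1,0,0,-2.5,0,0,0],[1,0,0,-3,0,0,0],[1,0,0,-3,0,0,0],[1,0,0,-3,0,0,0]]';python3 -m crank '[[1,0,0,-0.5,0,0,0],[1,0,0,0,0,0,0],[1,0,0,0,0,0,0]]'; python3 - <<'E'
from h import *
for n in("side","top"):
    c=read_camera(n); e=get_state()["eef_pos"]
    p=proj(c,[e])[0]; print(n,p.round(1),e,get_state()["opening"])
    x,y=int(p[0])-50,max(0,int(p[1])-30); x=max(x,0)
    cv2.imwrite(f"pics/{n}4.png",cv2.resize(c["color"][y:y+100,x:x+100,::-1],None,fx=4,fy=4,interpolation=cv2.INTER_CUBIC))
a,b=cv2.imread("pics/side4.png"),cv2.imread("pics/top4.png")
h=min(a.shape[0],b.shape[0]); cv2.imwrite("pics/e.png",np.hstack([a[:h],b[:h]]))
E
```

```text
time: 8.5
eef_pos: [0.4986, 0.3059, 0.2497]
tcp_rot: [1.0, 0.0, -0.0, 0.0]
contact_force: [1.2, 0.3, -1.4]
opening: 0.168
time: 8.8
eef_pos: [0.4981, 0.3056, 0.2516]
tcp_rot: [1.0, 0.0, -0.002, 0.001]
contact_force: [0.0, -0.1, -2.0]
opening: 0.17
side [278.  274.2] [0.4979169  0.30554242 0.25114279] 0.1748303587027502
top [101.4 219.7] [0.49796221 0.30554556 0.25113194] 0.17201668180828164
```

View pics/e.png

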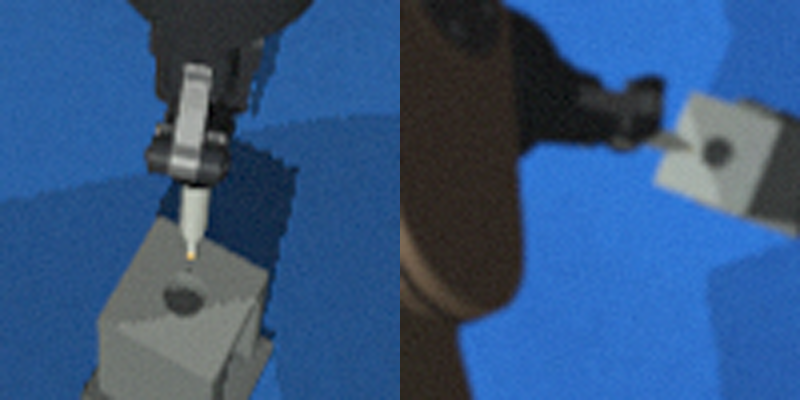

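```bash
python3 -m crank '[[1,0,2,0,0,0,0],[1,-0.5,4,0,0,0,0],[1,-0.5,4.5,0,0,0,0],[1,-0.5,4.5,0,0,0,0],[1,0,4.5,0,0,0,0]]';python3 -m crank '[[1,0,4.5,1,0,0,0],[1,0,3.5,1,0,0,0],[1,0,2,2,0,0,0],[1,0,0,2.5,0,0,0],[1,0,0,0,0,0,0]]'; python3 -m crank '[[1,0,0,0,0,0,0],[1,0,0,0,0,0,0]]'
```

```text
time: 9.4
eef_pos: [0.4827, 0.1096, 0.252]
tcp_rot: [1.0, 0.001, -0.002, 0.0]
contact_force: [0.6, -0.6, -1.1]
opening: 0.168
time: 9.9
eef_pos: [0.4808, 0.0108, 0.1837]
tcp_rot: [1.0, -0.001, -0.005, -0.001]
contact_force: [0.5, -0.2, -0.6]
opening: 0.17
time: 10.1
eef_pos: [0.4847, 0.0113, 0.1898]
tcp_rot: [1.0, 0.001, 0.001, 0.0]
contact_force: [-0.1, 0.3, -0.9]
opening: 0.168
```

```bash
python3 - <<'E'
from h import *
ims=[]
for n in("side","top"):
    c=read_camera(n); s=get_state();e=s["eef_pos"]
    t=np.array([e[0],e[1],e[2]-.1144]); p=proj(c,[t])[0]; print(n,p.round(1),e,place_of("probe_tip",n)[:2])
    x,y=int(p[0])-33,int(p[1])-40
    im=cv2.resize(c["color"][y:y+75,x:x+65,::-1],None,fx=6,fy=6,interpolation=cv2.INTER_CUBIC);print(x,y)
    ims.append(im); 
cv2.imwrite("pics/f.png",np.hstack(ims))
E
```

```text
side [299.1 208.7] [0.48494923 0.01136097 0.190157  ] [{'location': [178.4, 336.0], 'p': 0.34}, {'location': [227.3, 154.3], 'p': 0.29}]
266 168
top [252.1 236. ] [0.48488823 0.01135247 0.19015497] []
219 196
```

View pics/f.png

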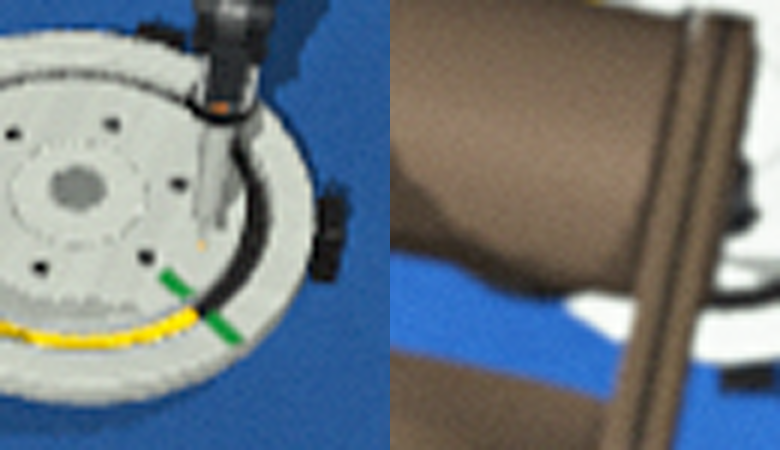

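```bash
python3 - <<'E'
from h import *
import pickle
C=pickle.load(open("cal.pkl","rb")); c=C["side"]
cen=np.array([.5435,-.0417])
im=cv2.resize(c["color"][160:250,230:340,::-1],None,fx=7,fy=7,interpolation=cv2.INTER_CUBIC)
def draw(r,z,a0,a1,col):
    a=np.radians(np.linspace(a0,a1,90)); P=np.c_[cen[0]+r*np.cos(a),cen[1]+r*np.sin(a),0*a+z]
    p=((proj(c,P)-[230,160]+.5)*7).round().astype(np.int32); cv2.polylines(im,[p],False,col,1)
for r in(.074,.086,.105): draw(r,.036,0,360,(255,0,255))
draw(.08,.028,19,139,(0,0,0))
cv2.imwrite("pics/g.png",im)
for a in(139,79,19): print(a,proj(c,[[cen[0]+.08*np.cos(np.radians(a)),cen[1]+.08*np.sin(np.radians(a)),.028]]).round(1))
th=[139-120*k/40 for k in range(41)]
P=[(100*(cen[0]+.08*np.cos(np.radians(a))),100*(cen[1]+.08*np.sin(np.radians(a)))) for a in th]
print([(round(x,2),round(y,2)) for x,y in P])
E
```

```text
139 [[298.3 220.8]]
79 [[267.4 224. ]]
19 [[248.6 205.1]]
[(np.float64(48.31), np.float64(1.08)), (np.float64(48.6), np.float64(1.39)), (np.float64(48.89), np.float64(1.68)), (np.float64(49.21), np.float64(1.96)), (np.float64(49.54), np.float64(2.22)), (np.float64(49.88), np.float64(2.46)), (np.float64(50.23), np.float64(2.69)), (np.float64(50.59), np.float64(2.89)), (np.float64(50.97), np.float64(3.08)), (np.float64(51.35), np.float64(3.25)), (np.float64(51.75), np.float64(3.39)), (np.float64(52.14), np.float64(3.52)), (np.float64(52.55), np.float64(3.62)), (np.float64(52.96), np.float64(3.71)), (np.float64(53.38), np.float64(3.77)), (np.float64(53.79), np.float64(3.81)), (np.float64(54.21), np.float64(3.83)), (np.float64(54.63), np.float64(3.83)), (np.float64(55.05), np.float64(3.8)), (np.float64(55.46), np.float64(3.75)), (np.float64(55.88), np.float64(3.68)), (np.float64(56.29), np.float64(3.59)), (np.float64(56.69), np.float64(3.48)), (np.float64(57.09), np.float64(3.35)), (np.float64(57.48), np.float64(3.19)), (np.float64(57.86), np.float64(3.02)), (np.float64(58.23), np.float64(2.83)), (np.float64(58.59), np.float64(2.61)), (np.float64(58.94), np.float64(2.38)), (np.float64(59.28), np.float64(2.13)), (np.float64(59.6), np.float64(1.87)), (np.float64(59.91), np.float64(1.58)), (np.float64(60.2), np.float64(1.29)), (np.float64(60.48), np.float64(0.97)), (np.float64(60.74), np.float64(0.64)), (np.float64(60.98), np.float64(0.3)), (np.float64(61.21), np.float64(-0.05)), (np.float64(61.41), np.float64(-0.41)), (np.float64(61.6), np.float64(-0.79)), (np.float64(61.77), np.float64(-1.17)), (np.float64(61.91), np.float64(-1.57))]
```

View pics/g.png

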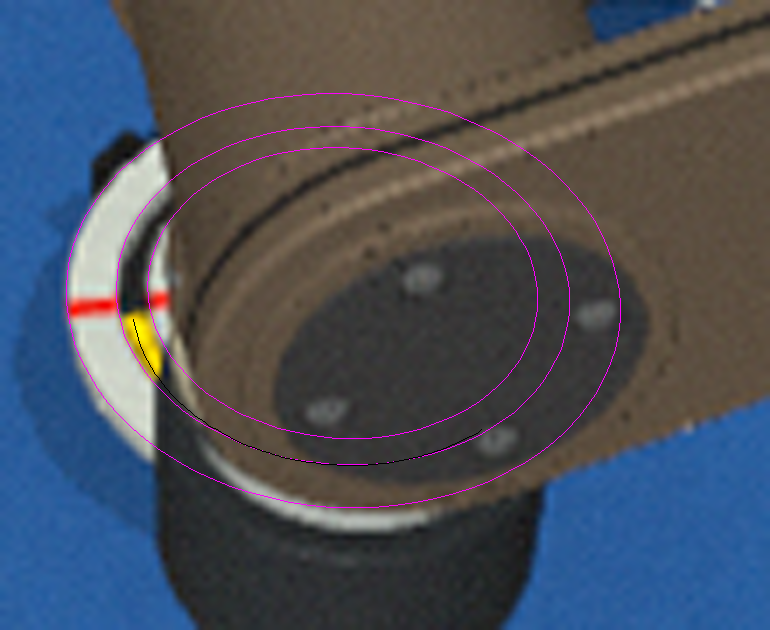

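```bash
python3 - <<'E'
import cv2,numpy as np,pickle,sys
sys.argv=['x']
from h import *
C=pickle.load(open("cal.pkl","rb"))
cen=np.array([.5435,-.0417])
out=[]
for n,f,o,k in(("side","pics/s1.png",(230,160),7),("top","pics/t1.png",(225,165),6)):
    c=C[n]; im=cv2.imread(f)
    def draw(r,z,a0,a1,col):
        a=np.radians(np.linspace(a0,a1,90)); P=np.c_[cen[0]+r*np.cos(a),cen[1]+r*np.sin(a),0*a+z]
        p=((proj(c,P)-o+.5)*k).round().astype(np.int32); cv2.polylines(im,[p],False,col,1)
    for r in(.074,.086,.105): draw(r,.036,0,360,(255,0,255))
    draw(.08,.028,19,139,(0,0,0))
    cv2.imwrite(f"pics/ov_{n}.png",im)
E
```

```text
(no output)
```

View pics/ov_side.png

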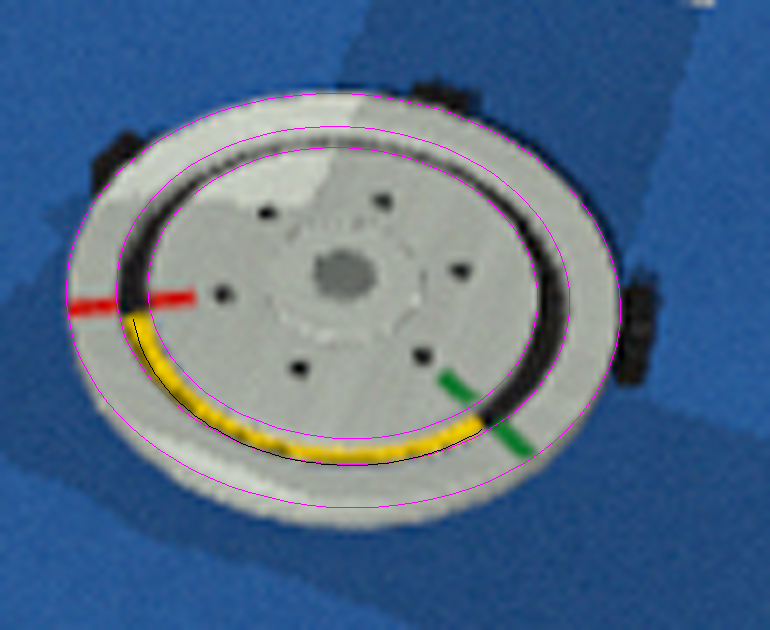

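View pics/ov_top.png

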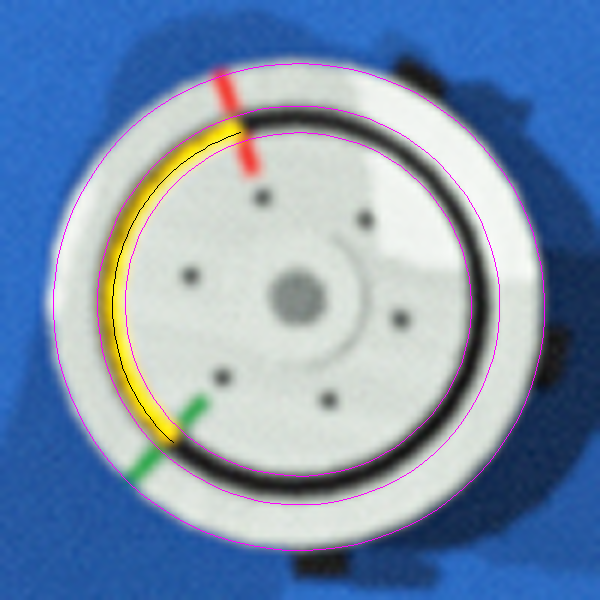

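```bash
python3 -m crank '[[1,-0.2,0,1,0,0,0],[1,0,0,1,0,0,0],[1,0,0,1,0,0,0],[1,0,0,0.3,0,0,0],[1,0,0,0,0,0,0]]';python3 -m crank '[[1,0,0,0,0,0,0],[1,0,0,0,0,0,0]]'; python3 - <<'E'
from h import *
c=read_camera("side"); s=get_state();e=s["eef_pos"];t=[e[0],e[1],e[2]-.1144]
p=proj(c,[t])[0];print(e,p.round(1)); x,y=int(p[0])-40,int(p[1])-40;print(x,y)
cv2.imwrite("pics/k.png",cv2.resize(c["color"][y:y+60,x:x+75,::-1],None,fx=8,fy=8,interpolation=cv2.INTER_CUBIC))
E
```

```text
time: 10.8
eef_pos: [0.4814, 0.0111, 0.1546]
tcp_rot: [1.0, 0.0, -0.001, -0.0]
contact_force: [0.0, -0.6, -1.2]
opening: 0.171
time: 11.0
eef_pos: [0.4826, 0.0109, 0.1563]
tcp_rot: [1.0, 0.0, 0.0, 0.0]
contact_force: [-0.2, -0.4, -1.3]
opening: 0.171
[0.48255952 0.01089483 0.15639378] [299.  217.4]
258 177
```

View pics/k.png

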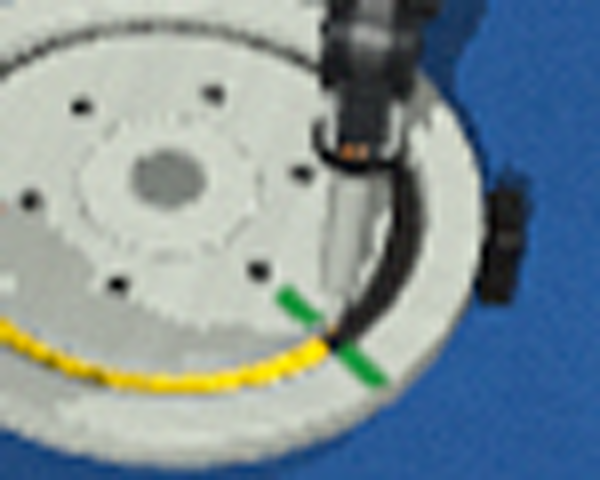

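```bash
python3 -m crank '[[1,0.1,0,0.5,0,0,0],[1,0,0,0.5,0,0,0],[1,0,0,0.3,0,0,0],[1,0,0,0,0,0,0],[1,0,0,0,0,0,0]]';python3 -m crank '[[1,0,0,0.2,0,0,0],[1,0,0,0.2,0,0,0],[1,0,0,0.2,0,0,0],[1,0,0,0,0,0,0],[1,0,0,0,0,0,0]]'; python3 - <<'E'
from h import *
c=read_camera("side")
cv2.imwrite("pics/l.png",cv2.resize(c["color"][177:237,258:333,::-1],None,fx=8,fy=8,interpolation=cv2.INTER_CUBIC));s=get_state();print(s["eef_pos"],s["contact_force"])
E
```

```text
time: 11.55
eef_pos: [0.4831, 0.011, 0.1427]
tcp_rot: [1.0, 0.0, -0.0, -0.0]
contact_force: [-0.5, -0.2, -1.0]
opening: 0.168
time: 12.05
eef_pos: [0.4834, 0.0109, 0.1371]
tcp_rot: [1.0, 0.0, 0.0, 0.0]
contact_force: [0.1, 1.0, 1.5]
opening: 0.172
[0.48339916 0.01095906 0.13714726] [-0.15190048  0.12900102  1.66525303]
```

View pics/l.png

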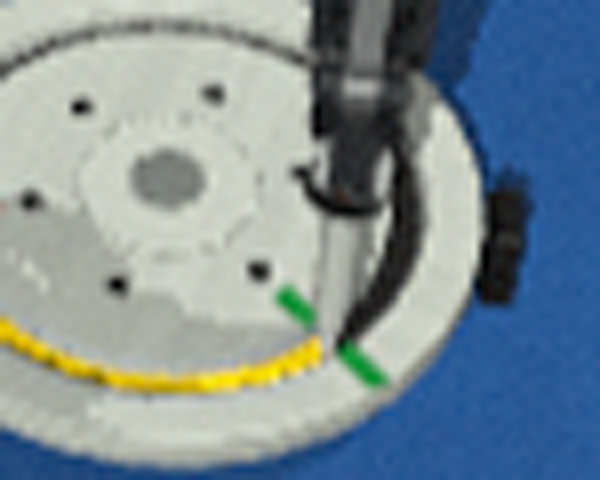

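```bash
cat > seg.py <<'E'
import numpy as np
def wp(k,N=55,cen=(54.35,-4.17),r=8.0):
    a=np.radians(139-120*k/N); return np.array([cen[0]+r*np.cos(a),cen[1]+r*np.sin(a)])
W=[np.round(wp(k),2) for k in range(56)]
for i in range(0,55,5): print(i,W[i+5],[[round(float(d[0]),2),round(float(-d[1]),2)] for d in (W[j+1]-W[j] for j in range(i,i+5))])
E
python3 seg.py
```

```text
0 [49.41  2.13] [[0.21, -0.22], [0.21, -0.22], [0.22, -0.21], [0.23, -0.2], [0.23, -0.2]]
5 [50.7   2.95] [[0.25, -0.18], [0.25, -0.17], [0.25, -0.17], [0.27, -0.15], [0.27, -0.15]]
10 [52.11  3.51] [[0.27, -0.13], [0.28, -0.12], [0.28, -0.12], [0.29, -0.1], [0.29, -0.09]]
15 [53.6   3.79] [[0.29, -0.08], [0.3, -0.07], [0.3, -0.05], [0.3, -0.05], [0.3, -0.03]]
20 [55.12  3.79] [[0.31, -0.03], [0.3, -0.01], [0.31, -0.0], [0.3, 0.01], [0.3, 0.03]]
25 [56.62  3.5 ] [[0.31, 0.03], [0.3, 0.05], [0.3, 0.06], [0.29, 0.07], [0.3, 0.08]]
30 [58.03  2.93] [[0.29, 0.09], [0.28, 0.1], [0.29, 0.12], [0.27, 0.12], [0.28, 0.14]]
35 [59.31  2.11] [[0.26, 0.14], [0.27, 0.16], [0.25, 0.16], [0.25, 0.18], [0.25, 0.18]]
40 [60.4   1.06] [[0.23, 0.19], [0.23, 0.2], [0.22, 0.22], [0.21, 0.21], [0.2, 0.23]]
45 [61.28 -0.18] [[0.2, 0.23], [0.18, 0.25], [0.18, 0.24], [0.17, 0.26], [0.15, 0.26]]
50 [61.91 -1.57] [[0.15, 0.27], [0.14, 0.27], [0.12, 0.28], [0.12, 0.28], [0.1, 0.29]]
```

```bash
python3 -m crank '[[1,0.2,-0.22,-0.1,0,0,0],[1,0.21,-0.22,0,0,0,0],[1,0.22,-0.21,0,0,0,0],[1,0.22,-0.2,0,0,0,0],[1,0.23,-0.2,0,0,0,0]]'
```

```text
time: 12.6
eef_pos: [0.494, 0.0217, 0.1378]
tcp_rot: [1.0, 0.0, -0.0, 0.0]
contact_force: [-0.5, -1.4, 1.0]
opening: 0.17
```

```bash
python3 -m crank '[[1,0.25,-0.18,0,0,0,0],[1,0.25,-0.17,0,0,0,0],[1,0.25,-0.17,0,0,0,0],[1,0.27,-0.15,0,0,0,0],[1,0.27,-0.15,0,0,0,0]]'; python3 - <<'E'
from h import *
c=read_camera("side");s=get_state();print(s["eef_pos"],s["contact_force"])
cv2.imwrite("pics/m.png",cv2.resize(c["color"][177:252,238:333,::-1],None,fx=8,fy=8,interpolation=cv2.INTER_CUBIC))
E
```

```text
time: 13.1
eef_pos: [0.507, 0.0299, 0.1378]
tcp_rot: [1.0, 0.0, -0.0, -0.0]
contact_force: [-1.0, -0.9, 1.1]
opening: 0.171
[0.50752009 0.03011025 0.13798529] [-0.84127209  0.58401466  1.02796074]
```

View pics/m.png

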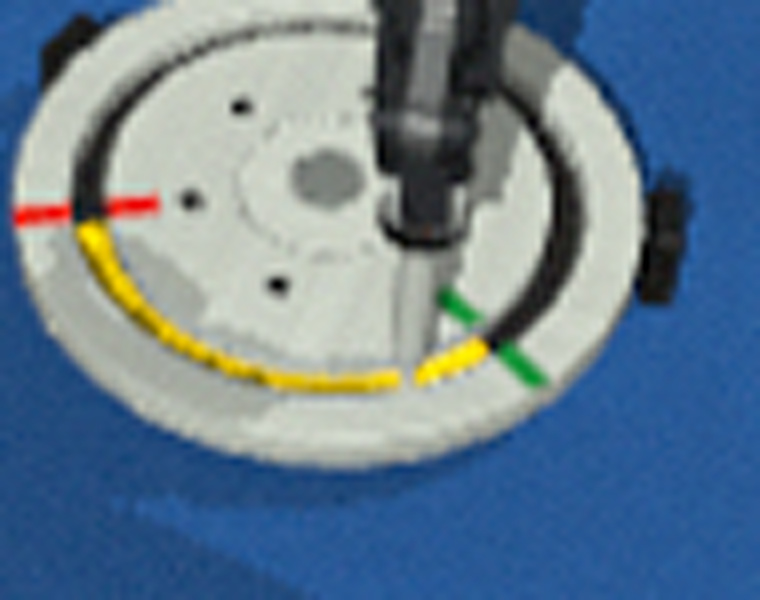

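```bash
python3 -m crank '[[1,0.27,-0.12,0,0,0,0],[1,0.28,-0.11,0,0,0,0],[1,0.28,-0.11,0,0,0,0],[1,0.29,-0.09,0,0,0,0],[1,0.29,-0.08,0,0,0,0]]'
```

```text
time: 13.65
eef_pos: [0.5211, 0.0349, 0.1379]
tcp_rot: [1.0, 0.0, -0.0, -0.0]
contact_force: [-1.8, -1.0, 1.0]
opening: 0.173
```

```bash
python3 -m crank '[[1,0.29,-0.08,0,0,0,0],[1,0.3,-0.07,0,0,0,0],[1,0.3,-0.05,0,0,0,0],[1,0.3,-0.05,0,0,0,0],[1,0.3,-0.03,0,0,0,0]]'
```

```text
time: 14.15
eef_pos: [0.5361, 0.0377, 0.1379]
tcp_rot: [1.0, 0.0, -0.0, -0.0]
contact_force: [-2.2, -0.8, 2.1]
opening: 0.17
```

```bash
python3 -m crank '[[1,0.3,-0.03,0,0,0,0],[1,0.3,-0.01,0,0,0,0],[1,0.31,0,0,0,0,0],[1,0.3,0.01,0,0,0,0],[1,0.3,0.03,0,0,0,0]]'
```

```text
time: 14.65
eef_pos: [0.5512, 0.0377, 0.1379]
tcp_rot: [1.0, 0.0, 0.0, -0.0]
contact_force: [-1.6, -0.6, 1.5]
opening: 0.169
```

Tracking within 0.5 mm; a quick look at the middle.

```bash
python3 - <<'E'
from h import *
c=read_camera("side");s=get_state();print(s["eef_pos"],s["contact_force"])
cv2.imwrite("pics/n.png",cv2.resize(c["color"][177:252,238:333,::-1],None,fx=8,fy=8,interpolation=cv2.INTER_CUBIC))
e=s["eef_pos"];print(proj(c,[[e[0],e[1],.028]])-[238,177])
E
```

```text
[0.55177681 0.03755282 0.13800368] [ 0.20801546 -0.06870176  1.0450805 ]
[[32.03373243 47.6665794 ]]
```

View pics/n.png

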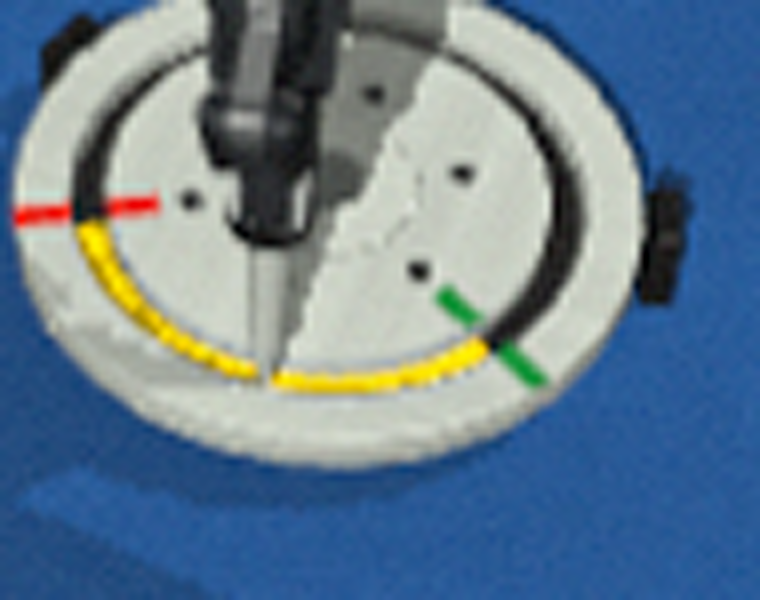

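```bash
python3 -m crank '[[1,0.29,0.03,0,0,0,0],[1,0.3,0.05,0,0,0,0],[1,0.29,0.06,0,0,0,0],[1,0.29,0.07,0,0,0,0],[1,0.3,0.08,0,0,0,0]]'
```

```text
time: 15.2
eef_pos: [0.5659, 0.0347, 0.1378]
tcp_rot: [1.0, 0.0, -0.0, -0.0]
contact_force: [-1.9, 0.2, 0.9]
opening: 0.166
```

```bash
python3 -m crank '[[1,0.29,0.09,0,0,0,0],[1,0.28,0.1,0,0,0,0],[1,0.29,0.12,0,0,0,0],[1,0.27,0.12,0,0,0,0],[1,0.28,0.14,0,0,0,0]]'
```

```text
time: 15.7
eef_pos: [0.58, 0.029, 0.1379]
tcp_rot: [1.0, 0.0, 0.0, -0.0]
contact_force: [-1.3, 1.9, 1.2]
opening: 0.171
```

```bash
python3 -m crank '[[1,0.26,0.14,0,0,0,0],[1,0.26,0.16,0,0,0,0],[1,0.25,0.16,0,0,0,0],[1,0.25,0.18,0,0,0,0],[1,0.25,0.18,0,0,0,0]]'
```

```text
time: 16.2
eef_pos: [0.5927, 0.0207, 0.1379]
tcp_rot: [1.0, 0.0, 0.0, -0.0]
contact_force: [-2.2, 0.7, 1.5]
opening: 0.169
```

```bash
python3 -m crank '[[1,0.23,0.19,0,0,0,0],[1,0.23,0.2,0,0,0,0],[1,0.22,0.22,0,0,0,0],[1,0.21,0.21,0,0,0,0],[1,0.2,0.23,0,0,0,0]]'
```

```text
time: 16.7
eef_pos: [0.6036, 0.0102, 0.1379]
tcp_rot: [1.0, 0.0, 0.0, -0.0]
contact_force: [-1.4, 1.2, 0.6]
opening: 0.173
```

```bash
python3 -m crank '[[1,0.2,0.23,0,0,0,0],[1,0.18,0.25,0,0,0,0],[1,0.18,0.24,0,0,0,0],[1,0.17,0.26,0,0,0,0],[1,0.15,0.26,0,0,0,0]]'
```

```text
time: 17.2
eef_pos: [0.6124, -0.0023, 0.1379]
tcp_rot: [1.0, 0.0, 0.0, -0.0]
contact_force: [-0.6, 0.6, -0.1]
opening: 0.17
```

```bash
python3 -m crank '[[1,0.15,0.27,0,0,0,0],[1,0.14,0.27,0,0,0,0],[1,0.13,0.28,0,0,0,0],[1,0.12,0.28,0,0,0,0],[1,0.1,0.25,0,0,0,0]]'; python3 -m crank '[[1,0,0,0,0,0,0],[1,0,0,0,0,0,0],[1,0,0,0,0,0,0]]'; python3 - <<'E'
from h import *
c=read_camera("side");s=get_state();print(s["eef_pos"],s["contact_force"])
cv2.imwrite("pics/o.png",cv2.resize(c["color"][165:240,238:333,::-1],None,fx=8,fy=8,interpolation=cv2.INTER_CUBIC))
E
```

```text
time: 17.7
eef_pos: [0.6187, -0.0158, 0.1379]
tcp_rot: [1.0, 0.0, 0.0, -0.0]
contact_force: [-1.1, 1.5, 0.7]
opening: 0.169
time: 18.0
eef_pos: [0.6189, -0.0162, 0.1381]
tcp_rot: [1.0, 0.0, 0.001, 0.001]
contact_force: [0.2, -0.9, 1.1]
opening: 0.172
[ 0.61885678 -0.01604026  0.13809228] [ 0.32887121 -0.85387969  1.01841471]
```

View pics/o.png

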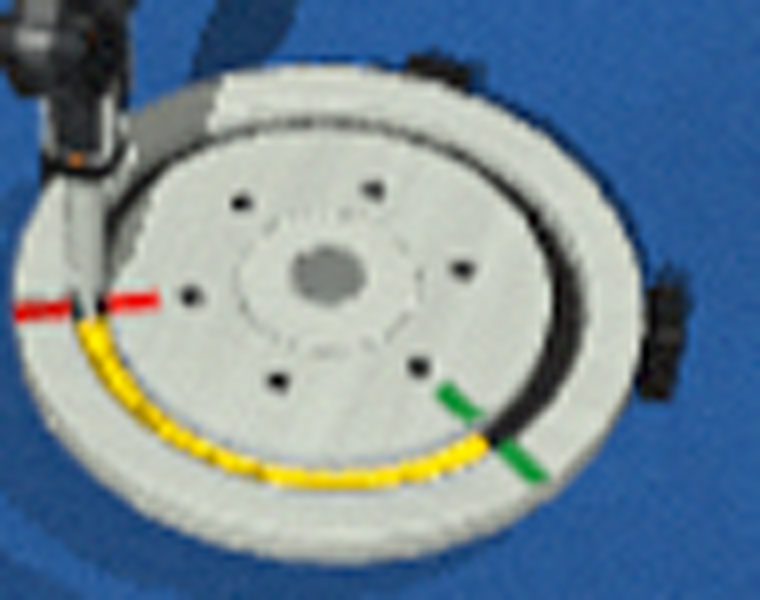

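```bash
python3 -m crank '[[1,0,0,-0.5,0,0,0],[1,0,0,-1.5,0,0,0],[1,0,0,-3,0,0,0],[1,0,0,-4,0,0,0],[1,0,0,-3,0,0,0]]'; python3 - <<'E'
from h import *
import pickle
from scipy.optimize import least_squares,minimize
C=pickle.load(open("cal.pkl","rb"))
M={}
for n,b in(("side",(275,115,345,165)),("top",(357,195,405,280))):
    im=C[n]["color"].astype(int); d=(im[...,0]>110)
    m=np.zeros(d.shape,np.uint8); x0,y0,x1,y1=b; m[y0:y1,x0:x1]=d[y0:y1,x0:x1]
    cn=max(cv2.findContours(m,cv2.RETR_EXTERNAL,cv2.CHAIN_APPROX_NONE)[0],key=cv2.contourArea)
    h=cv2.convexHull(cn); M[n]=h[:,0].astype(float); print(n,cv2.contourArea(h),h[:,0].min(0),h[:,0].max(0))
def hull(c,q):
    ca,sa=np.cos(q[2]),np.sin(q[2])
    P=[[q[0]+ca*x-sa*y,q[1]+sa*x+ca*y,z] for x in(-.08,.08) for y in(-.028,.028) for z in(0,.072)]
    return cv2.convexHull(proj(c,P).astype(np.float32))
def cost(q,names):
    e=[]
    for n in names:
        H=hull(C[n],q); e+=[cv2.pointPolygonTest(H,(float(p[0]),float(p[1])),True) for p in M[n]]
        for p in H[:,0]: e.append(cv2.pointPolygonTest(M[n].astype(np.float32).reshape(-1,1,2),(float(p[0]),float(p[1])),True))
    e=np.array(e); return np.sum(np.sqrt(1+e**2)-1)
for names in(("side",),("top",),("side","top")):
    r=min((minimize(cost,[.49,-.302,a],args=(names,),method="Nelder-Mead",options=dict(xatol=1e-5,fatol=1e-4,maxiter=2000)) for a in(-.1,0,.1)),key=lambda r:r.fun); print(names,r.x.round(4),r.fun.round(3))
q=r.x
for s in(-1,1):
    off=s*.0505; print("cell",s,(q[0]+off*np.cos(q[2])).round(4),(q[1]+off*np.sin(q[2])).round(4))
ims=[]
for n,o,w,h,k in(("side",(275,110),70,60,6),("top",(355,190),55,90,6)):
    c=C[n];im=cv2.resize(c["color"][o[1]:o[1]+h,o[0]:o[0]+w,::-1],None,fx=k,fy=k,interpolation=cv2.INTER_CUBIC)
    cv2.polylines(im,[((hull(c,q)[:,0]-o+.5)*k).round().astype(np.int32)],True,(255,0,255),1)
    a=np.linspace(0,6.3,40);off=-.0505;P=np.c_[q[0]+off*np.cos(q[2])+.021*np.cos(a),q[1]+off*np.sin(q[2])+.021*np.sin(a),0*a+.006]
    cv2.polylines(im,[((proj(c,P)-o+.5)*k).round().astype(np.int32)],True,(0,255,255),1)
    ims.append(cv2.copyMakeBorder(im,0,560-im.shape[0],0,0,0))
cv2.imwrite("pics/p.png",np.hstack(ims))
E
```

```text
time: 18.55
eef_pos: [0.6188, -0.0152, 0.2611]
tcp_rot: [1.0, 0.0, 0.001, -0.0]
contact_force: [0.1, -0.2, -1.3]
opening: 0.172
side 59.0 [275 115] [305 125]
top 2183.5 [362 202] [399 273]
('side',) [ 0.5257 -0.3598  0.1381] 114.68
('top',) [ 0.4897 -0.3077 -0.1244] 4.775
('side', 'top') [ 0.492  -0.3091 -0.1304] 213.067
cell -1 0.4419 -0.3025
cell 1 0.5421 -0.3156
```

View pics/p.png

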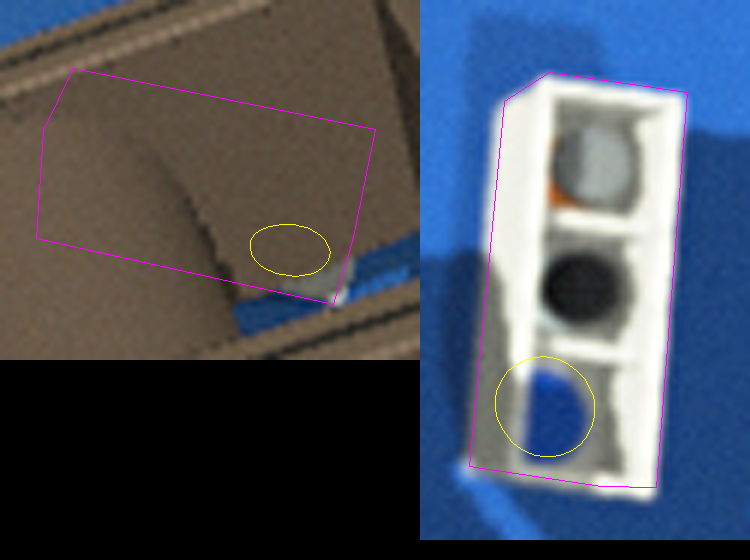

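```bash
python3 - <<'E'
from h import *
import pickle
from scipy.optimize import minimize
C=pickle.load(open("cal.pkl","rb"))
M={}
for n,b in(("side",(275,115,345,165)),("top",(357,195,405,280))):
    C[n]["color"]=cv2.imread(f"pics/{n}0.png")[:,:,::-1]
    im=C[n]["color"].astype(int); d=(im[...,0]>105)
    m=np.zeros(d.shape,np.uint8); x0,y0,x1,y1=b; m[y0:y1,x0:x1]=d[y0:y1,x0:x1]
    cn=max(cv2.findContours(m,cv2.RETR_EXTERNAL,cv2.CHAIN_APPROX_NONE)[0],key=cv2.contourArea)
    h=cv2.convexHull(cn); M[n]=h[:,0].astype(float); print(n,cv2.contourArea(h),h[:,0].min(0),h[:,0].max(0))
def hull(c,q):
    ca,sa=np.cos(q[2]),np.sin(q[2])
    P=[[q[0]+ca*x-sa*y,q[1]+sa*x+ca*y,z] for x in(-.08,.08) for y in(-.028,.028) for z in(0,.072)]
    return cv2.convexHull(proj(c,P).astype(np.float32))
def cost(q,names):
    e=[]
    for n in names:
        H=hull(C[n],q); e+=[cv2.pointPolygonTest(H,(float(p[0]),float(p[1])),True) for p in M[n]]
        for p in H[:,0]: e.append(cv2.pointPolygonTest(M[n].astype(np.float32).reshape(-1,1,2),(float(p[0]),float(p[1])),True))
    e=np.array(e); return np.sum(np.sqrt(1+e**2)-1)
for names in(("side",),("top",),("side","top")):
    r=min((minimize(cost,[.485,-.305,a],args=(names,),method="Nelder-Mead",options=dict(xatol=1e-5,fatol=1e-4,maxiter=2000)) for a in(-.1,0,.1)),key=lambda r:r.fun); print(names,r.x.round(4),r.fun.round(3))
q=r.x
for s in(-1,1):
    off=s*.0505; print("cell",s,(q[0]+off*np.cos(q[2])).round(4),(q[1]+off*np.sin(q[2])).round(4))
ims=[]
for n,o,w,h,k in(("side",(275,110),70,60,6),("top",(355,190),55,90,6)):
    c=C[n];im=cv2.resize(c["color"][o[1]:o[1]+h,o[0]:o[0]+w,::-1],None,fx=k,fy=k,interpolation=cv2.INTER_CUBIC)
    cv2.polylines(im,[((hull(c,q)[:,0]-o+.5)*k).round().astype(np.int32)],True,(255,0,255),1)
    a=np.linspace(0,6.3,40);off=-.0505;P=np.c_[q[0]+off*np.cos(q[2])+.021*np.cos(a),q[1]+off*np.sin(q[2])+.021*np.sin(a),0*a+.006]
    cv2.polylines(im,[((proj(c,P)-o+.5)*k).round().astype(np.int32)],True,(0,255,255),1)
    ims.append(cv2.copyMakeBorder(im,0,560-im.shape[0],0,0,0))
cv2.imwrite("pics/p2.png",np.hstack(ims))
E
```

```text
side 1569.5 [282 121] [338 160]
top 2178.5 [362 202] [399 272]
('side',) [ 0.4877 -0.3094 -0.1276] 1.196
('top',) [ 0.4899 -0.3072 -0.1323] 3.911
('side', 'top') [ 0.4889 -0.3076 -0.1301] 7.126
cell -1 0.4389 -0.301
cell 1 0.539 -0.3141
```

View pics/p2.png

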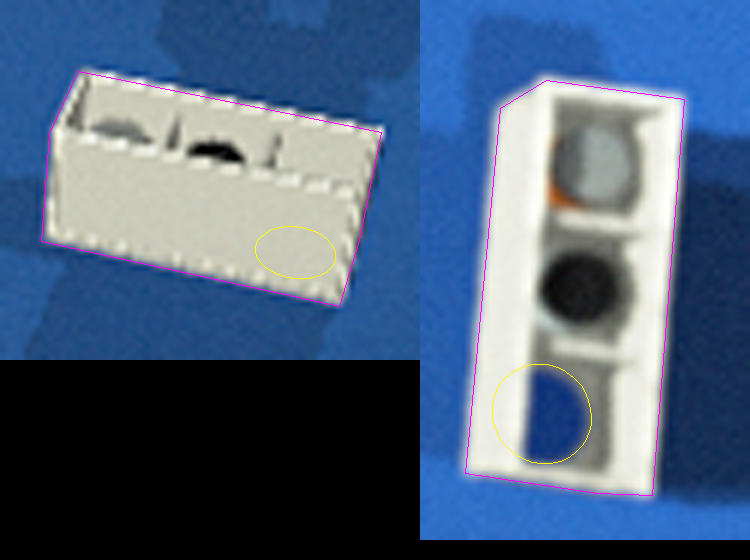

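```bash
python3 -m crank '[[1,-1,1.5,0,0,0,0],[1,-2,3.2,0,0,0,0],[1,-2.2,3.6,0,0,0,0],[1,-2.2,3.6,0,0,0,0],[1,-2.2,3.6,0,0,0,0]]';python3 -m crank '[[1,-2.4,3.6,0,0,0,0],[1,-2.4,3.6,0,0,0,0],[1,-2.2,3.6,0,0,0,0],[1,-1.4,2.3,0,0,0,0],[1,0,0,0,0,0,0]]';python3 -m crank '[[1,0,0,0,0,0,0],[1,0,0,0,0,0,0]]'
```

```text
time: 19.05
eef_pos: [0.5205, -0.1715, 0.2568]
tcp_rot: [1.0, 0.0, -0.001, -0.001]
contact_force: [0.8, -0.7, -1.2]
opening: 0.173
time: 19.55
eef_pos: [0.4361, -0.3038, 0.2569]
tcp_rot: [1.0, -0.002, -0.001, -0.0]
contact_force: [0.4, 0.6, -1.5]
opening: 0.169
time: 19.75
eef_pos: [0.4386, -0.3007, 0.2573]
tcp_rot: [1.0, 0.001, -0.0, -0.001]
contact_force: [-0.4, 0.2, -1.0]
opening: 0.171
```

```bash
python3 -m crank '[[1,0,0,1.5,0,0,0],[1,0,0,2,0,0,0],[1,0,0,1.7,0,0,0],[1,0,0,0,0,0,0],[1,0,0,0,0,0,0]]'; python3 - <<'E'
from h import *
ims=[]
for n,o,w,h,k in(("side",(265,90),80,80,5),("top",(340,190),75,90,5)):
    c=read_camera(n);e=get_state()["eef_pos"]; t=[e[0],e[1],e[2]-.1144];print(n,e,((proj(c,[t])-o+.5)*k).round())
    im=cv2.resize(c["color"][o[1]:o[1]+h,o[0]:o[0]+w,::-1],None,fx=k,fy=k,interpolation=cv2.INTER_CUBIC)
    ims.append(cv2.copyMakeBorder(im,0,450-im.shape[0],0,0,0))
cv2.imwrite("pics/q.png",np.hstack(ims))
E
```

```text
time: 20.25
eef_pos: [0.4388, -0.3007, 0.205]
tcp_rot: [1.0, 0.001, -0.001, -0.001]
contact_force: [0.2, -0.1, -0.4]
opening: 0.171
side [ 0.4391655  -0.30128295  0.20609038] [[315. 200.]]
top [ 0.43933586 -0.30162848  0.20670512] [[228. 339.]]
```

View pics/q.png

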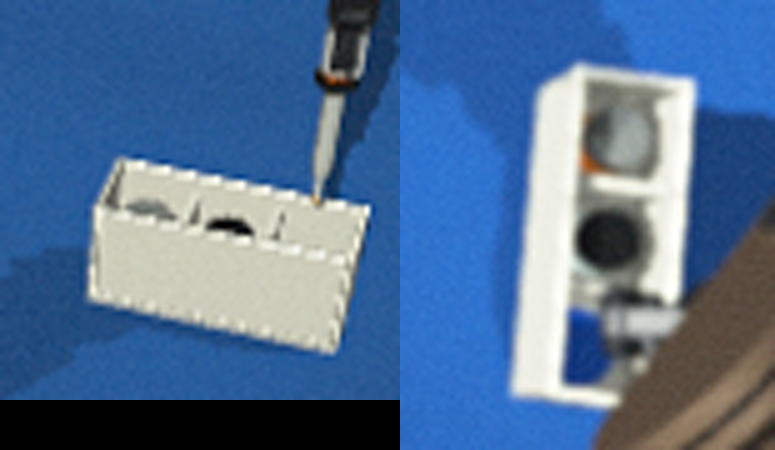

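```bash
python3 -m crank '[[1,0,0,1.5,0,0,0],[1,0,0,2,0,0,0],[1,0,0,2,0,0,0],[1,0,0,1.5,0,0,0],[1,0,0,0.2,0,0,0]]'; python3 -m crank '[[1,0,0,0,0,0,0],[1,0.8,0,0,0,-4,0],[1,0.8,0,0,0,-4,0],[1,0.8,0,0,0,-4,0],[1,0,0,0,0,0,0]]'; python3 -m crank '[[1,0,0,0,0,0,0],[1,0,0,0,0,0,0]]'
```

```text
time: 20.85
eef_pos: [0.4376, -0.3005, 0.1312]
tcp_rot: [1.0, 0.0, -0.002, -0.002]
contact_force: [-0.4, -1.0, -1.9]
opening: 0.172
time: 21.35
eef_pos: [0.465, -0.3023, 0.1334]
tcp_rot: [0.995, 0.001, -0.103, 0.001]
contact_force: [0.6, 0.2, -1.0]
opening: 0.169
time: 21.55
eef_pos: [0.4623, -0.3017, 0.1327]
tcp_rot: [0.995, 0.0, -0.104, 0.0]
contact_force: [0.1, 0.8, -0.9]
opening: 0.165
```

```bash
python3 -m crank '[[1,0.1,0,0.5,0,0,0],[1,0.1,0,0.5,0,0,0],[1,0.1,0,0.3,0,0,0],[1,0,0,0,0,0,0],[1,0,0,0,0,0,0]]'; python3 -m crank '[[1,0.05,0,0.2,0,0,0],[1,0.05,0,0.2,0,0,0],[1,0,0,0,0,0,0],[1,0,0,0,0,0,0]]'
```

```text
time: 22.05
eef_pos: [0.4627, -0.3016, 0.1187]
tcp_rot: [0.995, 0.0, -0.105, -0.0]
contact_force: [-0.4, -0.5, -1.1]
opening: 0.168
time: 22.45
eef_pos: [0.463, -0.3018, 0.115]
tcp_rot: [0.995, 0.0, -0.105, 0.0]
contact_force: [0.1, -0.4, 1.2]
opening: 0.171
```

```bash
python3 -m crank '[[1,-0.05,0,-0.25,0,0,0],[1,0,0,0,0,0,0],[0.6,0,0,0,0,0,0],[0.3,0,0,0,0,0,0],[0,0,0,0,0,0,0]]'; python3 -m crank '[[-0.3,0,0,0,0,0,0],[-0.6,0,0,0,0,0,0],[-1,0,0,0,0,0,0],[-1,0,0,0,0,0,0],[-1,0,0,0,0,0,0]]'; python3 -m crank '[[-1,0,0,0,0,0,0],[-1,0,0,0,0,0,0]]'; python3 - <<'E'
from h import *
ims=[]
for n,o,w,h,k in(("side",(265,90),80,80,5),("top",(340,190),75,90,5)):
    c=read_camera(n)
    im=cv2.resize(c["color"][o[1]:o[1]+h,o[0]:o[0]+w,::-1],None,fx=k,fy=k,interpolation=cv2.INTER_CUBIC)
    ims.append(cv2.copyMakeBorder(im,0,450-im.shape[0],0,0,0))
cv2.imwrite("pics/r.png",np.hstack(ims))
E
```

```text
time: 22.95
eef_pos: [0.463, -0.3015, 0.1172]
tcp_rot: [0.995, 0.0, -0.105, -0.0]
contact_force: [-0.1, -0.1, 0.7]
opening: 0.49
time: 23.45
eef_pos: [0.463, -0.3016, 0.1173]
tcp_rot: [0.995, 0.0, -0.105, -0.0]
contact_force: [0.4, -0.7, -0.5]
opening: 0.997
time: 23.65
eef_pos: [0.463, -0.3016, 0.1173]
tcp_rot: [0.995, 0.0, -0.105, 0.0]
contact_force: [-0.7, -0.4, 0.4]
opening: 1.0
```

View pics/r.png

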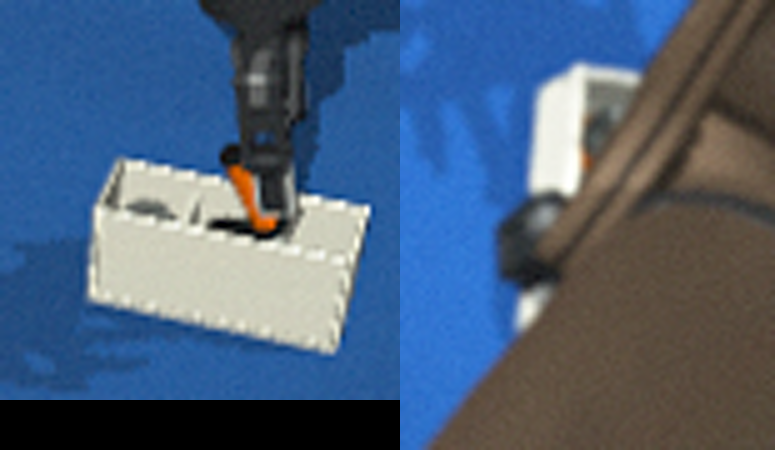

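```bash
python3 -m crank '[[-1,-0.2,0,-1,0,0,0],[-1,-0.4,0,-2,0,0,0],[-1,-0.6,0,-3,0,0,0],[-1,-0.6,0,-3,0,0,0],[-1,-0.6,0,-3,0,0,0]]'; python3 -m crank '[[-1,0,0,-3,0,0,0],[-1,0,-4,-2,0,0,0],[-1,0,-4.8,0,0,0,0],[-1,0,-4.8,0,0,0,0],[-1,0,-4,0,0,0,0]]'; python3 - <<'E'
from h import *
ims=[]
for n,o,w,h,k in(("side",(265,90),80,80,5),("top",(340,190),75,90,5)):
    c=read_camera(n)
    im=cv2.resize(c["color"][o[1]:o[1]+h,o[0]:o[0]+w,::-1],None,fx=k,fy=k,interpolation=cv2.INTER_CUBIC)
    ims.append(cv2.copyMakeBorder(im,0,450-im.shape[0],0,0,0))
cv2.imwrite("pics/u.png",np.hstack(ims))
E
```

```text
time: 24.25
eef_pos: [0.4645, -0.3016, 0.2417]
tcp_rot: [0.995, 0.0, -0.104, 0.0]
contact_force: [0.2, -0.7, -0.2]
opening: 0.995
time: 24.75
eef_pos: [0.4746, -0.1236, 0.2898]
tcp_rot: [0.995, 0.0, -0.104, 0.0]
contact_force: [0.4, 0.5, -1.0]
opening: 1.0
```

View pics/u.png

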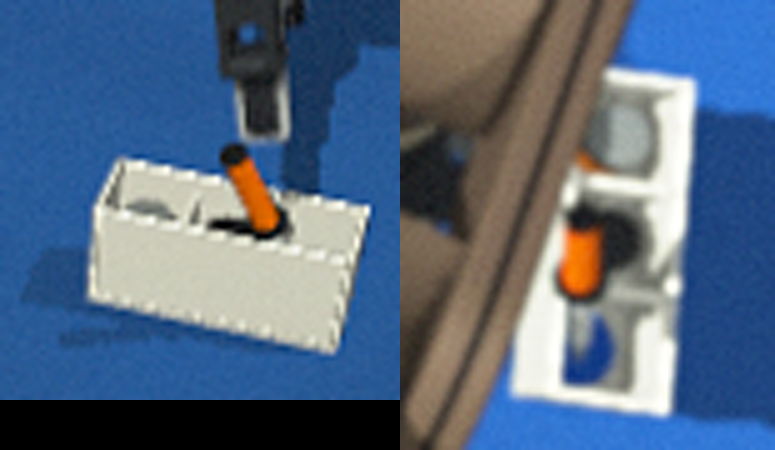

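```bash
python3 -m crank '[[-1,0,-4,-1,0,4,0],[-1,0,-4.8,0,0,4,0],[-1,0,-4.8,0,0,4,0],[-1,0,-4.8,0,0,0,0],[-1,0,-2,0,0,0,0]]'; python3 - <<'E'
from h import *
import pickle
C=pickle.load(open("cal.pkl","rb"));cs=[C["side"],C["top"]]
a=tri(cs,[(311.1,120.1),(375.5,233.1)]);b=tri(cs,[(318.9,133.9),(375.3,246.9)])
d=a-b;print(a.round(3),b.round(3),np.linalg.norm(d),np.degrees(np.arccos(d[2]/np.linalg.norm(d))))
ims=[]
for n,o,w,h,k in(("side",(230,90),115,160,3),("top",(320,80),150,200,3)):
    c=read_camera(n)
    im=cv2.resize(c["color"][o[1]:o[1]+h,o[0]:o[0]+w,::-1],None,fx=k,fy=k,interpolation=cv2.INTER_CUBIC)
    ims.append(cv2.copyMakeBorder(im,0,600-im.shape[0],0,0,0))
cv2.imwrite("pics/v.png",np.hstack(ims))
cv2.imwrite("pics/w.png",cv2.resize(c["color"][195:275,350:415,::-1],None,fx=7,fy=7,interpolation=cv2.INTER_CUBIC))
E
```

```text
time: 25.35
eef_pos: [0.4763, 0.0808, 0.2995]
tcp_rot: [1.0, 0.001, 0.001, -0.0]
contact_force: [0.6, -0.4, -0.5]
opening: 1.0
[ 0.49  -0.268  0.143] [ 0.463 -0.281  0.087] 0.06322475499294707 29.092477390220086
```

View pics/v.png

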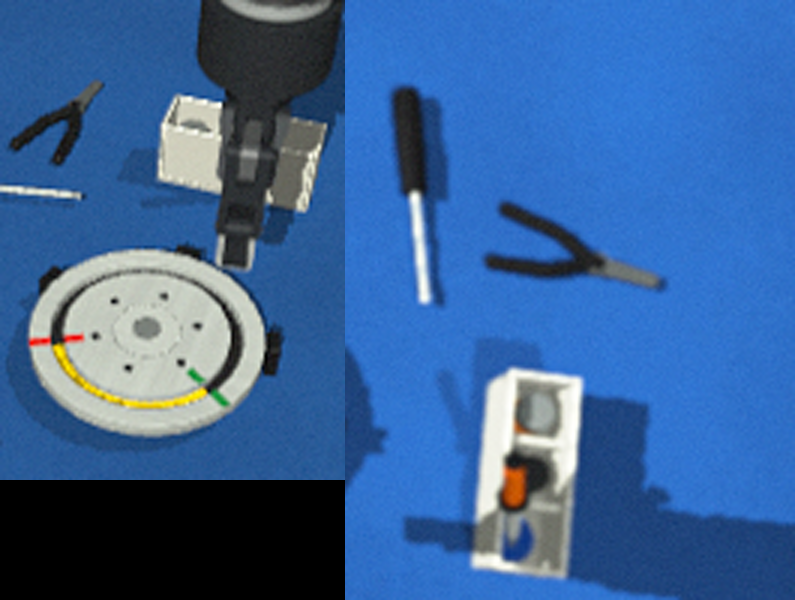

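View pics/w.png

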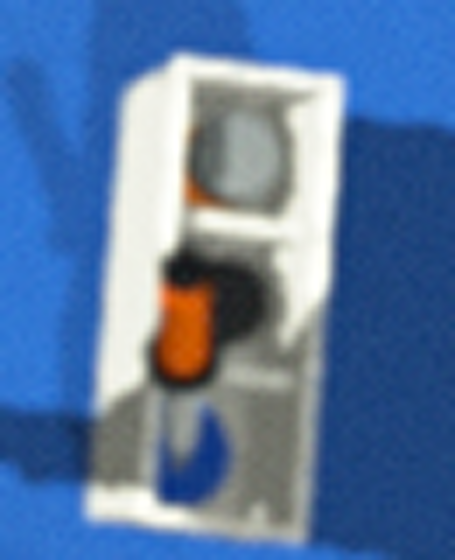

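```bash
python3 -m crank '[[-1,0,0,0,0,0,0],[-1,0,0,0,0,0,0]]'; python3 - <<'E'
from h import *
c=read_camera("top");a=cv2.imread("pics/w.png");b=cv2.resize(c["color"][195:275,350:415,::-1],None,fx=7,fy=7,interpolation=cv2.INTER_CUBIC)
print(np.abs(a.astype(int)-b).mean(), cv2.phaseCorrelate(a[...,2].astype(np.float64)[230:500],b[...,2].astype(np.float64)[230:500]))
print(sign_off())
E
```

```text
time: 25.65
eef_pos: [0.4771, 0.0771, 0.2985]
tcp_rot: [1.0, -0.001, 0.0, 0.0]
contact_force: [0.1, -1.4, -0.5]
opening: 0.998
2.698075614861329 ((-0.03947404148183864, 0.0319852182471152), 0.49000696276867056)
the job is handed in; nothing more can be done
None
```

I drew the spring probe along the groove from the green mark to the red mark, stood it in the cell with the blue floor and handed the job in at about 26 s. No verdict came back.

**Drawing:** I took the probe from its stand with a 60 N grip. It moved along the yellow stretch at about 3 cm/s. The tool stayed within about 0.6 mm of the planned line. I could not read the plunger's travel directly. From the tool height the spring was pressed about 4–5 mm. The vertical force, about 2–3 N above the free-hanging reading at most stops, fits that. One reading, just before the red mark, rose only about 1 N, although the tool height was unchanged. The side pictures showed the tip in the groove at the green mark, at about a quarter, near half-way and at the red mark.

**Placing:** I lifted the probe straight up and lowered it into the blue cell, tip on the floor and tilted 12°. When I let go it leaned further than I had set it.

**Last checks:**
- **Lean:** about 29° from vertical, against a limit of 45°.
- **Tip:** about 13 mm off the cell's middle and on the floor.
- **At rest:** successive top pictures matched to well under a pixel.
- **Surroundings:** the gripper is clear of everything. The jars, screwdriver and pliers look unmoved in the pictures; I did not check the timer and circuit board at the end.

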